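# Set out the air-line kit on its shadow tiles

### The job

Set out the four air-line parts that lie among the tiles near the robot (not the stock farther back) - the pressure gauge, the tee fitting, the ball valve and the standing pressure switch - each on the black tile that bears its own white outline: lying (the switch standing upright) on the outline and turned the same way round as it. Let go of all of them, and leave the red bottle and the small carton standing where they are.

Things in the scene. Friction and masses are not known exactly. Their poses are not given: they have to be found in the camera images.
- gauge: Loose pressure gauge lying on its back, white dial up, black case, brass stem; 68 x 50 x 23 mm, 0.09 kg. Origin: centre of the underside of the whole; z up. The round case (50 mm diameter, 21 mm high at the rim) is centred at x = +9 mm, the stem points to -x and ends at x = -34 mm. Grasp across the case along its y, at x = +9 mm.
- tee: Loose black push-in tee fitting with blue rings, lying flat; 38 x 54 x 18 mm, 0.04 kg. Origin: centre of the underside; z up. The straight run lies along y (x = -8 mm, y = -27 to +27 mm), the branch points to +x and ends at x = +15 to +19 mm; the run's back is at x = -19 mm. Grasp along x at x = -2 mm, y = 0 (run's back against branch end, about 36 mm).
- switch: Loose black cylindrical pressure switch standing upright; foot 52 mm diameter, 135 mm high (52 mm wide to the fingers all the way up to 116 mm), 0.34 kg. Origin: centre of the underside, z up along its axis; its yaw does not matter. Grasp from above with the TCP 95 mm above its underside.
- valve: Loose ball valve, plated body, long red lever (fixed), lying flat; 30 x 129 x 57 mm, 0.22 kg. Origin: centre of the underside of the whole; z up. The body (26 mm wide along x, 26 mm high) is at y = -1 to +64 mm; the lever (16 mm wide, 34 to 57 mm up) runs along y out to y = -64 mm. Grasp the body along x at y = +32 mm, a finger each side of the lever, TCP 24 mm above the underside.
- tile_gauge: Fixed black tile on the bench, 90 x 120 x 10 mm (x, y, z), with the flat white outline of the gauge (a disc of 56 mm with a stem to -x) and a brown blank card strip on its top. Origin: centre of the underside; z up; top face at z = 10 mm. With the part home, its x and y axes point as the tile's do and its origin is at (0, +22, +10) mm in the tile's frame.
- tile_tee: Fixed black tile on the bench, 90 x 120 x 10 mm (x, y, z), with the flat white outline of the tee (a T 60 mm across, its branch to +x) and a brown blank card strip on its top. Origin: centre of the underside; z up; top face at z = 10 mm. With the part home, its x and y axes point as the tile's do and its origin is at (0, +22, +10) mm in the tile's frame.
- tile_switch: Fixed black tile on the bench, 90 x 120 x 10 mm (x, y, z), with the flat white outline of the switch's foot (a plain disc of 58 mm) and a brown blank card strip on its top. Origin: centre of the underside; z up; top face at z = 10 mm. When the switch stands properly its origin is at (0, +22, +10) mm in the tile's frame; any yaw will do.
- tile_valve: Fixed black tile on the bench, 90 x 150 x 10 mm (x, y, z), with the flat white outline of the ball valve (136 mm long; body, 34 mm wide, at y > 0, narrower lever to -y) and a brown blank card strip on its top. Origin: centre of the underside; z up; top face at z = 10 mm. With the part home, its x and y axes point as the tile's do and its origin is at (+18, 0, +10) mm in the tile's frame.
- red_bottle: Loose red bottle with a black nozzle, standing; 23 x 40 x 108 mm. A bystander: not to be moved. Origin: centre of the underside.
- small_carton: Loose small beige carton, standing; 60 x 60 x 70 mm. A bystander: not to be moved. Origin: centre of the underside.
Mind the look-alikes: they are no part of the job. What is meant by the switch is not blue, pink or purple, and is the smaller of those in its own colour.

How it is judged:
By the outcome, as a careful person would: the job done as asked, in the order asked, and still so for the second after the job is handed in, with the robot touching nothing.
It also fails if it takes over 120 s, if anything falls off the work surface, if the arm or the gripper's body presses on something with over 40 N, if the wrist force passes 120 N, or if a joint passes its speed limit or range.

### The arm

A 6-joint arm with a two-finger parallel gripper is mounted at the origin on a cart in front of the work surface, level with it; the furniture and walls round the work are solid. World frame = base frame: x ahead of the robot, y to its left, z up, the work surface at z = 0. Lengths are in m, angles in rad, forces in N, time in s.
With the tool pointing down it reaches from about 0.35 to 0.975 m from the base axis. Payload 4.9 kg.
Tool frame: the origin (TCP) lies between the finger pads, 19 mm behind the fingertips; this is the grasp point; z points along the fingers, y is the line along which they close (so a half turn about z gives the same grasp; the last joint's range is limited). The gripper opens to 85 mm and grips with 20 to 120 N. Pads are 22 mm wide; open, the fingers measure 114 mm over their backs; the gripper's body (76 mm by 85 mm) begins 54 mm behind the grasp point. The pads swing forward as they close: fully open they stand 13 mm farther back than shut.
Start: joints at [-1.277, 0.053, 1.613, -0, 1.476, -0.119], TCP at [0.251, -0.572, 0.25] pointing down, gripper open.
Joint ranges: [-3.01, 3.01], [-1.01, 2.22], [0.06, 2.58], [-1.02, 4.17], [0.09, 2.62], [-3.14, 3.14]. Speed limits (rad/s): [2.57, 2.57, 3.14, 3.14, 3.14, 3.14].

### API

Orientations are given as a rotation vector (axis times angle).
In Python, from station import ctrl, optics gives the robot as it stands.
- The arm moves only by the shell command python3 -m handwheel 'ROWS' [OPENING] [FORCE]. ROWS is JSON, a list of rows, each an object of numbers: "tx", "ty", "tz": the shift along the tool's x, y, z in mm; "roll": the turn about the tool's z in rad. A call has 1 to 12 rows; each row shifts and turns the commanded pose from where the row before left it, along the tool's axes as they then stand; what a row does not reach is not made up. A row lasts 1/12 s, in which the tool goes at most 41.7 mm and 7.16 degrees, less where a joint would pass 70% of its speed; a pose out of reach is approached as far as the arm can. A call with a gripper value outside its range is refused whole. OPENING is the finger opening in mm, from 0 to 85.4, set as the call begins (- or left out, the last holds). The fingers move at their own pace and stop on an object; FORCE is the grip in N (left out, the last holds). Time passes only in rows, so rows that do not move let the fingers close. It gives the time, the measured TCP pose, the force, the opening and the grip force at its end, in the units of the state.
- ctrl.get_obs(): the state, without advancing time (a new reading comes with each control period).
- optics.get_image(name): name is "scene" or "top"; returns (picture, depth): 400x640x3 uint8, red, green, blue; 400x640 float32, m along the optical axis (not along the pixel's ray), 0 where there is no reading.
- optics.camera_params(name): a dict with "mtx" (3x3 intrinsics, pixels), "k1" (the pictures are not rectified: a ray, as slopes to the right and down, at radius r is drawn at 1 + k1 r^2 times it, then the intrinsics apply), "extrinsics" (4x4, takes a point from camera to world coordinates). Camera axes: x right, y down, z forward; pixel columns grow to the right and rows downward; lengths in m; the calibration is good to about 2 mm. A picture is of the moment at which its call begins. camera_params takes no time and is no camera call.
- ctrl.finish_job(): hands the job in; it is judged then, once.
The state is a dict: "t": time; "q": joint angles; "dq": joint speeds; "effort": joint torques, N m; "tool_pos": TCP position; "tool_rot": TCP orientation; "contact_force": force on the tool from outside, world axes, zero at the start; "wrist_torque": the same for the moment, N m; "opening": finger opening in m; "grip_force": force on a finger pad.
Only numpy, scipy, OpenCV 4.12 (cv2) and the standard library are available. Lean on these libraries where they do the work, as an engineer would, in place of code of your own. Each camera call takes 0.05 s, during which the arm holds its last target. There are 200 camera calls.

## Working session

There is one attempt and no reset: what is moved stays moved. The work goes in short steps, Python scripts to look and compute and a shell command to move; the robot and the scene stay as the last step left them, time stands still between calls to the robot, and variables do not carry over. Pictures are saved under pics/ and viewed, at most 14 in all, crops included, and the job is handed in when it is done.

```bash
ls; mkdir -p pics; python3 - <<'E'
from station import ctrl, optics
import cv2,numpy as np
o=ctrl.get_obs();print(o['t'],o['tool_pos'],o['tool_rot'],o['opening'])
for n in ("scene","top"):
    p,d=optics.get_image(n);cv2.imwrite(f"pics/{n}0.png",p[:,:,::-1]);np.savez(f"pics/{n}0.npz",p=p,d=d)
    c=optics.camera_params(n);print(c['mtx'],c['k1'],c['extrinsics'])
E
```

```text
pics
0.0 [ 0.25056657 -0.57192567  0.24874266] [-3.07288123e+00 -6.43401728e-01  2.66263637e-04] 0.08592242605216562
[[380.05230881   0.         324.77495522]
 [  0.         380.05230881 201.65847341]
 [  0.           0.           1.        ]] -0.018741736658341064 [[-0.71476069 -0.4689713   0.51882857 -0.14378345]
 [-0.69920734  0.46322597 -0.54454641  0.67435633]
 [ 0.01504177 -0.75198911 -0.65900389  0.91793098]
 [ 0.          0.          0.          1.        ]]
[[374.29161281   0.         315.12027439]
 [  0.         374.29161281 199.06470182]
 [  0.           0.           1.        ]] -0.07705647944001491 [[ 0.02131661 -0.98501812  0.17112832  0.35250429]
 [-0.9992618  -0.01551952  0.03514247 -0.08100953]
 [-0.03196014 -0.17175111 -0.98462181  1.03334943]
 [ 0.          0.          0.          1.        ]]
```

View pics/scene0.png

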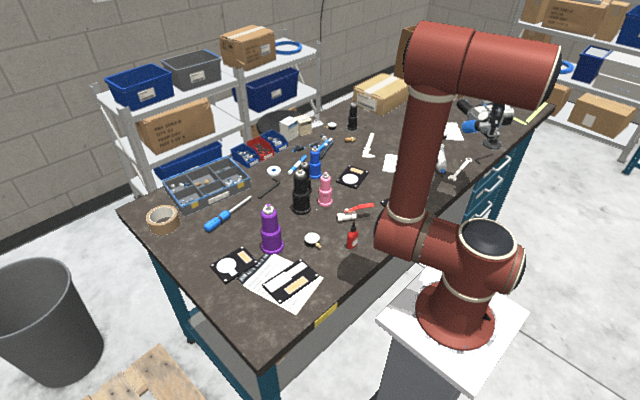

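View pics/top0.png

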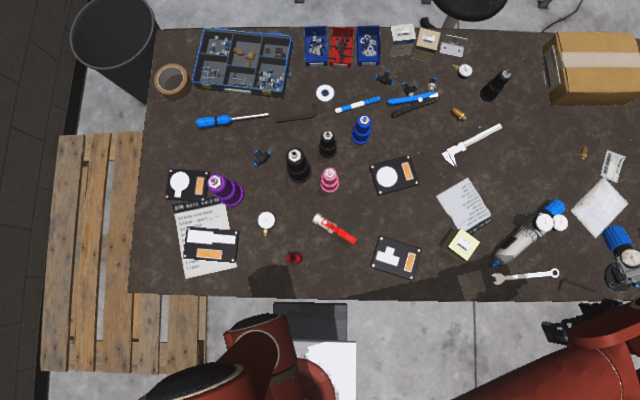

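The top view shows these candidates:
- **Black switches:** (296,163) is large, (327,142) is smaller, and (496,85) is stock farther back. Blue (362,128), pink (330,180) and purple (225,190) are excluded. I choose (327,142).
- **Gauges:** (266,222) is near and (465,70) is stock. I choose (266,222).
- **Tees:** (262,157) is near and (387,76) is stock. I choose (262,157).
- **Valve:** (334,228) is near.
- **Tiles:** gauge (186,185), valve (210,245), switch (393,175), tee (397,257).

```bash
cat > h.py <<'E'
from station import ctrl, optics
import cv2,numpy as np
def cast(n,uv,z):
    c=optics.camera_params(n);E=c['extrinsics']
    s=cv2.undistortPoints(np.array(uv,float).reshape(-1,1,2),c['mtx'],np.array([c['k1'],0,0,0,0.]))[:,0]
    r=np.c_[s,np.ones(len(s))]@E[:3,:3].T
    return E[:3,3]+r*((z-E[2,3])/r[:,2])[:,None]
def cloud(n,d):
    c=optics.camera_params(n);E=c['extrinsics'];h,w=d.shape
    v,u=np.mgrid[:h,:w];s=cv2.undistortPoints(np.c_[u.ravel(),v.ravel()].astype(float).reshape(-1,1,2),c['mtx'],np.array([c['k1'],0,0,0,0.]))[:,0]
    P=np.c_[s,np.ones(len(s))]*d.ravel()[:,None]
    return (P@E[:3,:3].T+E[:3,3]).reshape(h,w,3)
def grab(n,f=None):
    p,d=optics.get_image(n)
    if f: cv2.imwrite(f"pics/{f}.png",p[:,:,::-1])
    return p,d
E
python3 - <<'E'
from h import *
z=np.load('pics/top0.npz');p,d=z['p'],z['d'];P=cloud('top',d)
c=cv2.resize(p[115:275,160:440],None,fx=2.85,fy=2.85,interpolation=cv2.INTER_CUBIC);cv2.imwrite('pics/c1.png',c[:,:,::-1])
for nm,(u0,u1,v0,v1) in dict(sw=(315,342,125,160),big=(283,310,143,185),blue=(350,375,112,145),gauge=(255,278,208,238),tee=(250,275,145,168),valve=(308,360,210,248),bottle=(283,305,250,268),carton=(445,485,225,262)).items():
    Q=P[v0:v1,u0:u1].reshape(-1,3);Q=Q[Q[:,2]>(0.01)]
    print(nm,len(Q),'zmax',np.percentile(Q[:,2],98).round(3),'min',Q.min(0).round(3),'max',Q.max(0).round(3))
    if nm in('sw','big'):
        for a in np.arange(.0,.18,.02):
            R=Q[(Q[:,2]>a)&(Q[:,2]<a+.02)]
            if len(R)>3:print(a.round(2),len(R),R.min(0).round(3),R.max(0).round(3))
print('bench z',np.median(P[190:215,285:310,2]))
# white outlines on tiles and orange strips, plane z=.01
hsv=cv2.cvtColor(p,cv2.COLOR_RGB2HSV)
for nm,(u0,u1,v0,v1) in dict(gauge=(168,207,170,200),valve=(185,237,228,263),switch=(372,414,157,193),tee=(373,420,238,276)).items():
    s=hsv[v0:v1,u0:u1]
    for col,m in dict(white=(s[...,1]<60)&(s[...,2]>170),strip=(s[...,1]>90)&(s[...,2]>120)).items():
        k,l,st,ce=cv2.connectedComponentsWithStats(m.astype(np.uint8))
        for i in range(1,k):
            if st[i,4]>25:
                cn=max(cv2.findContours((l==i).astype(np.uint8),0,1)[0],key=len)[:,0]+[u0,v0]
                W=cast('top',cn,.01)[:,:2]*1000
                vv,uu=np.nonzero(l==i);A=cast('top',np.c_[uu+u0,vv+v0],.01)[:,:2]*1000
                r=cv2.minAreaRect(W.astype(np.float32));print(nm,col,st[i,4],'cen',(ce[i]+[u0,v0]).round(1),'mean',A.mean(0).round(1),'rect',np.round(r[0],1),np.round(r[1],1),round(r[2],1))
E
```

```text
sw 362 zmax 0.134 min [ 0.353 -0.101  0.01 ] max [ 0.693 -0.055  1.033]
0.0 24 [ 0.654 -0.101  0.01 ] [ 0.684 -0.055  0.019]
0.02 33 [ 0.653 -0.098  0.02 ] [ 0.67  -0.056  0.039]
0.04 39 [ 0.654 -0.1    0.041] [ 0.68  -0.056  0.06 ]
0.06 74 [ 0.655 -0.1    0.06 ] [ 0.685 -0.056  0.079]
0.08 31 [ 0.659 -0.094  0.081] [ 0.677 -0.059  0.1  ]
0.1 96 [ 0.66  -0.094  0.1  ] [ 0.693 -0.06   0.12 ]
0.12 59 [ 0.665 -0.088  0.12 ] [ 0.687 -0.068  0.134]
big 648 zmax 0.175 min [ 0.353 -0.081  0.01 ] max [0.632 0.033 1.033]
0.0 62 [ 0.576 -0.026  0.01 ] [0.631 0.033 0.02 ]
0.02 35 [ 0.581 -0.027  0.021] [0.609 0.026 0.04 ]
0.04 33 [ 0.582 -0.027  0.041] [0.613 0.029 0.059]
0.06 61 [ 0.581 -0.028  0.061] [0.622 0.03  0.08 ]
0.08 109 [ 0.584 -0.026  0.08 ] [0.63  0.029 0.1  ]
0.1 35 [ 0.587 -0.021  0.101] [0.609 0.02  0.12 ]
0.12 37 [ 0.588 -0.021  0.12 ] [0.613 0.021 0.14 ]
0.14 184 [ 0.588 -0.02   0.141] [0.632 0.025 0.16 ]
0.16 86 [ 0.596 -0.011  0.16 ] [0.624 0.016 0.177]
blue 377 zmax 0.134 min [ 0.353 -0.192  0.01 ] max [ 0.737 -0.081  1.033]
gauge 285 zmax 0.025 min [ 0.353 -0.081  0.012] m
[... 460 characters left out ...]
1 185.3] mean [564.9 286.6] rect [564.5 286.5] [13.7 44.4] 86.3
valve white 505 cen [208.8 237.1] mean [418.6 248.4] rect [417.2 243.5] [136.6  36.1] 83.7
valve white 99 cen [201.5 261.1] mean [352.4 264.6] rect [354.3 250.9] [  8.2 121.2] 1.6
valve strip 164 cen [208.8 253.2] mean [374.4 245.3] rect [374.3 245.2] [63.7 19.5] 86.9
switch white 330 cen [386.5 176.4] mean [ 597.9 -242.8] rect [ 597.7 -242.9] [53.2 55. ] 89.5
switch strip 80 cen [406.9 170.9] mean [ 614.6 -300.3] rect [ 614.8 -300.5] [43.8 14.4] 16.9
tee white 261 cen [387.6 256.4] mean [ 376.4 -243.7] rect [ 380.9 -245.2] [60.3 42.8] 72.5
tee strip 90 cen [409.4 261.8] mean [ 362.8 -302.5] rect [ 363.1 -302.8] [15.  43.6] 73.8
```

View pics/c1.png

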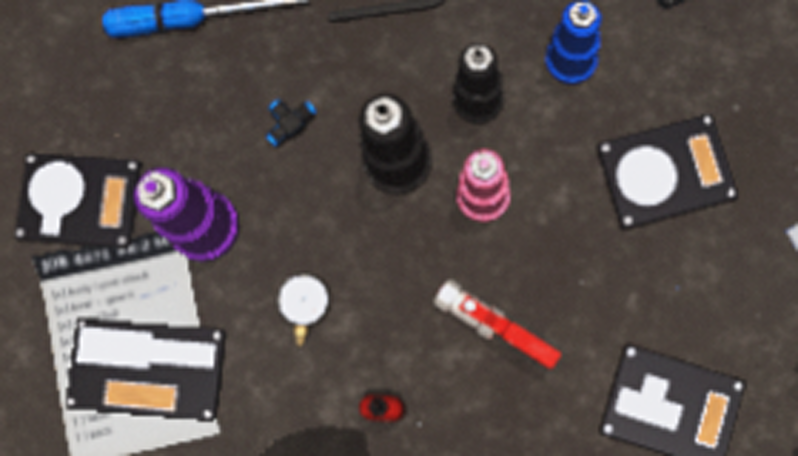

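The crop confirms the choices. The small black switch at c1 (479,85) is 134 mm high with a foot of about 48 mm, while the big one is 177 mm. The tee's blue rings are at (277,105), (310,107) and (272,138). The gauge dial is at (303,300), and the valve body is at (460,300) with its lever toward (550,355).

```bash
cat > m.py <<'E'
from h import *
S={}
def blobs(p,box,f,amin=3,amax=1e9):
    u0,u1,v0,v1=box;q=cv2.cvtColor(p,cv2.COLOR_RGB2HSV)[v0:v1,u0:u1].astype(int)
    m=f(q[...,0],q[...,1],q[...,2]).astype(np.uint8)
    k,l,st,ce=cv2.connectedComponentsWithStats(m,connectivity=8)
    return [(st[i,4],ce[i]+[u0,v0],np.c_[np.nonzero(l==i)[::-1]]+[u0,v0]) for i in range(1,k) if amin<=st[i,4]<=amax]
E
python3 - <<'E'
from m import *
T=np.load('pics/top0.npz')['p'];C=np.load('pics/scene0.npz')['p']
white=lambda h,s,v:(s<70)&(v>120)
for nm,b in dict(gauge=(163,212,165,203),valve=(181,241,224,268),switch=(367,418,152,196),tee=(370,424,233,280)).items():
    print(nm,[(a,(cast('top',[c],.01)[0,:2]*1000).round(1).tolist()) for a,c,_ in blobs(T,b,lambda h,s,v:(s<90)&(v>95),2,25)])
def show(n,cam,p,b,f,z,amin=3):
    print(n,cam,[(a,c.round(1).tolist(),(cast(cam,[c],z)[0,:2]*1000).round(1).tolist()) for a,c,_ in blobs(p,b,f,amin)])
bl=lambda h,s,v:(h>95)&(h<125)&(s>120)&(v>90)
red=lambda h,s,v:((h<8)|(h>172))&(s>150)&(v>100)
br=lambda h,s,v:(h>10)&(h<30)&(s>80)&(v>90)
show('tee','top',T,(250,275,145,170),bl,.01);show('dial','top',T,(255,278,205,240),white,.021,20)
show('stem','top',T,(255,278,205,240),br,.009);show('lever','top',T,(308,362,205,250),red,.055)
show('body','top',T,(308,362,205,250),lambda h,s,v:(s<70)&(v>110),.02,10);show('nut','top',T,(318,338,125,142),white,.13)
show('tee','scene',C,(245,285,225,280),bl,.01);show('dial','scene',C,(300,330,228,252),white,.021,15)
show('stem','scene',C,(300,330,228,252),br,.009);show('lever','scene',C,(330,380,195,225),red,.055)
show('body','scene',C,(330,380,195,230),lambda h,s,v:(s<70)&(v>110),.02,8);show('nut','scene',C,(290,315,160,180),white,.13)
for n,b in dict(gauge=(205,262,245,288),switch=(330,372,160,192),valve=(255,322,255,310)).items():show(n,'scene',C,b,white,.01,40);show(n,'scene strip',C,b,br,.01,20) if 0 else None
E
python3 - <<'E'
import cv2
p=cv2.imread('pics/scene0.png')[140:310,200:400]
cv2.imwrite('pics/c2.png',cv2.resize(p,None,fx=3.5,fy=3.5,interpolation=cv2.INTER_CUBIC))
E
```

```text
gauge [(np.int32(6), [607.5, 376.5]), (np.int32(7), [601.9, 269.3]), (np.int32(6), [532.6, 379.9]), (np.int32(7), [525.5, 274.4]), (np.int32(7), [521.0, 250.1]), (np.int32(2), [517.0, 273.1]), (np.int32(5), [518.3, 263.7])]
valve [(np.int32(9), [358.0, 178.4])]
switch [(np.int32(6), [655.6, -304.0]), (np.int32(7), [626.4, -202.5]), (np.int32(8), [582.8, -325.4]), (np.int32(9), [553.1, -224.3])]
tee [(np.int32(10), [425.1, -226.1]), (np.int32(8), [394.8, -327.6]), (np.int32(12), [352.7, -204.7]), (np.int32(9), [322.4, -306.1])]
tee top [(np.int32(9), [255.7, 151.3], [666.4, 128.8]), (np.int32(10), [268.5, 152.5], [663.3, 91.7]), (np.int32(11), [254.8, 163.5], [630.5, 129.4])]
dial top [(np.int32(242), [265.8, 219.7], [468.9, 88.9])]
stem top [(np.int32(29), [264.9, 231.8], [436.8, 91.9])]
lever top [(np.int32(224), [341.8, 233.0], [433.7, -117.7])]
body top [(np.int32(145), [320.6, 221.6], [466.6, -61.0])]
nut top [(np.int32(61), [327.4, 135.0], [674.6, -76.4])]
tee scene []
dial scene [(np.int32(31), [319.5, 229.7], [476.4, 45.9]), (np.int32(232), [316.1, 238.1], [457.4, 80.7]), (np.
[... 158 characters left out ...]
cene [(np.int32(46), [358.4, 207.1], [435.9, -100.0]), (np.int32(7), [370.6, 205.4], [411.9, -136.1])]
body scene [(np.int32(1137), [352.8, 211.2], [458.9, -100.9])]
nut scene [(np.int32(63), [300.3, 163.7], [680.3, -60.7]), (np.int32(13), [290.8, 171.4], [669.9, -6.7]), (np.int32(63), [299.7, 172.5], [643.9, -24.1]), (np.int32(5), [291.2, 178.6], [638.7, 19.5])]
gauge scene [(np.int32(75), [244.6, 256.6], [564.9, 286.0]), (np.int32(278), [226.8, 265.9], [573.0, 346.4]), (np.int32(251), [254.2, 279.8], [473.4, 319.7])]
switch scene [(np.int32(136), [349.9, 178.4], [598.3, -244.0])]
valve scene [(np.int32(2007), [285.4, 282.0], [403.0, 260.1]), (np.int32(108), [295.8, 284.6], [374.9, 244.7])]
```

View pics/c2.png

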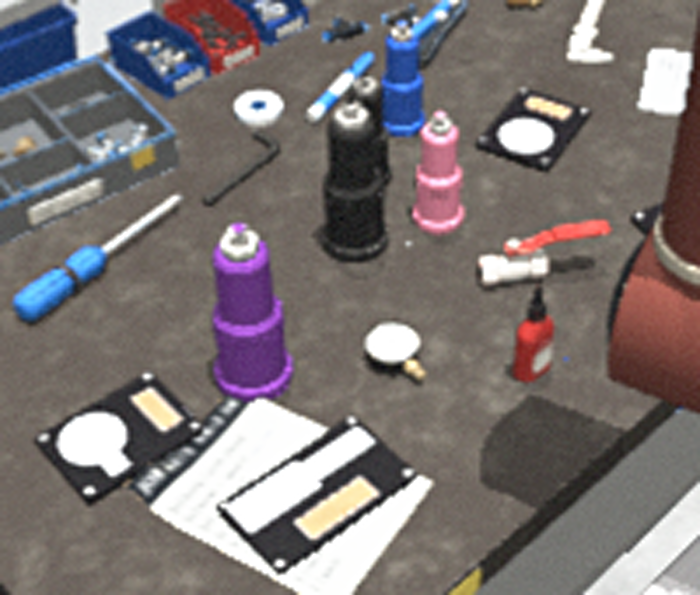

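c2 (scene view) shows the purple switch at (250,310) beside the gauge tile, the dial at (392,342) with its stem to the lower right, and the valve tile at (310,490). The two cameras agree on the tiles to about 1 mm. First I roll the tool square to the gauge, heading −5.3°.

```bash
cat > go.py <<'E'
# usage: go.py x y z(mm) headingdeg : shift in tool axes (after the roll) and roll still needed
import sys,numpy as np
from station import ctrl
from scipy.spatial.transform import Rotation as R
o=ctrl.get_obs();p=np.array(o['tool_pos'])*1000;M=R.from_rotvec(o['tool_rot']).as_matrix()
h=np.degrees(np.arctan2(M[1,0],M[0,0]));print('t',round(o['t'],2),'p',p.round(1),'head',round(h,2),'tilt',np.degrees(np.arccos(-M[2,2])).round(2),'F',np.round(o['contact_force'],1),'open',round(o['opening']*1000,1),'grip',round(o['grip_force'],1))
if len(sys.argv)>1:
    x,y,z,g=map(float,sys.argv[1:]);d=(h-g+180)%360-180
    M2=M@R.from_euler('z',np.radians(d)).as_matrix();s=M2.T@(np.array([x,y,z])-p)
    print('roll rad',np.radians(d).round(4),'shift',s.round(1),'now-axes',(M.T@(np.array([x,y,z])-p)).round(1))
E
python3 -m handwheel '[{"roll":0.1},{"roll":0.1},{"roll":0.1},{"roll":0.1},{"roll":0.106},{}]' 85
python3 go.py 468.9 88.9 150 -5.3
python3 - <<'E'
from m import *
T=np.load('pics/top0.npz')['p']
# valve tile: outline edges via white comp principal axis, strip, black contour
q=cv2.cvtColor(T,cv2.COLOR_RGB2HSV)
for nm,f in dict(white=lambda h,s,v:(s<70)&(v>170),strip=lambda h,s,v:(s>90)&(v>110)&(h>8)&(h<30),black=lambda h,s,v:v<50).items():
    for a,c,px in blobs(T,(178,243,222,270),f,60):
        W=(cast('top',px,.01)[:,:2]*1000);w,V=np.linalg.eigh(np.cov(W.T));ax=V[:,1]*np.sign(V[1,1])
        r=cv2.minAreaRect(W.astype(np.float32));print(nm,a,W.mean(0).round(1),'ang',np.degrees(np.arctan2(ax[1],ax[0])).round(1),'rect',np.round(r[0],1),np.round(r[1],1),round(r[2],1))
p=T[215:275,170:250];cv2.imwrite('pics/c3.png',cv2.resize(p,None,fx=8,fy=8,interpolation=cv2.INTER_CUBIC)[:,:,::-1])
E
```

```text
t 0.1 p [ 250.6 -572.   248.9] head 23.65 tilt 0.11 F [-1.  -0.1 -0.5] open 85.5 grip 0.0
roll rad 0.5053 shift [ 156.4 -678.1   99.9] now-axes [ 465.1 -517.6   99.9]
white 880 [388.9 265.5] ang 35.1 rect [396.3 253.4] [130.3 168.7] 1.7
white 505 [418.6 248.4] ang 86.2 rect [417.2 243.5] [136.6  36.1] 83.7
strip 164 [374.4 245.3] ang 86.3 rect [374.3 245.2] [63.7 19.5] 86.9$[0]: bad value
```

View pics/c3.png

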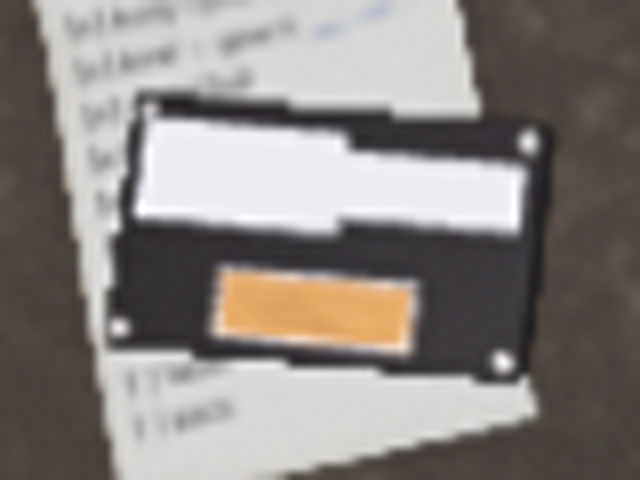

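c3 shows the valve tile's screws at (150,108), (530,140), (120,327) and (503,361), with the wide body of the outline to the left (+y). The move was refused, so I retry with all the keys given.

```bash
python3 - <<'E'
from h import *
c=np.array([[150,108],[530,140],[120,327],[503,361]]);W=cast('top',(c+.5)/8-.5+[170,215],.01)[:,:2]*1000
print(W.round(1));m=W.mean(0);y=W[0]-W[1]+W[2]-W[3];x=W[0]+W[1]-W[2]-W[3];yy=np.degrees(np.arctan2(y[1],y[0]))-90;xx=np.degrees(np.arctan2(x[1],x[0]));a=np.radians((yy+xx)/2)
print(m,yy,xx,'target',m+18*np.array([np.cos(a),np.sin(a)]))
E
python3 -m handwheel '[{"tx":0,"ty":0,"tz":0,"roll":0.1},{"tx":0,"ty":0,"tz":0,"roll":0.1},{"tx":0,"ty":0,"tz":0,"roll":0.1},{"tx":0,"ty":0,"tz":0,"roll":0.1},{"tx":0,"ty":0,"tz":0,"roll":0.105}]' 85
python3 go.py 468.9 88.9 150 -5.3
```

```text
[[442.5 308.5]
 [434.3 172.9]
 [366.4 313.5]
 [358.5 178.2]]
[400.42521944 243.26732592] -3.380620502728931 -3.8846175149355995 target [418.38905419 242.12686941]
t: 0.52
tool_pos: [0.2506, -0.5722, 0.2492]
tool_rot: [-3.137, 0.153, 0.001]
contact_force: [-0.5, -0.3, 0.2]
opening: 0.0848
grip_force: 0.0
t 0.52 p [ 250.6 -572.2  249.2] head -5.57 tilt 0.07 F [-0.5 -0.3  0.2] open 84.8 grip 0.0
roll rad -0.0047 shift [ 156.3 -678.3  100. ] now-axes [ 153.1 -679.   100. ]
```

```bash
python3 -m handwheel '[{"tx":8.5,"ty":-37.7,"tz":0,"roll":0},{"tx":8.5,"ty":-37.7,"tz":0,"roll":0},{"tx":8.5,"ty":-37.7,"tz":0,"roll":0},{"tx":8.5,"ty":-37.7,"tz":0,"roll":0},{"tx":8.5,"ty":-37.7,"tz":0,"roll":0},{"tx":8.5,"ty":-37.7,"tz":0,"roll":0},{"tx":8.5,"ty":-37.7,"tz":0,"roll":0},{"tx":8.5,"ty":-37.7,"tz":0,"roll":0},{"tx":8.5,"ty":-37.7,"tz":0,"roll":0},{"tx":8.5,"ty":-37.7,"tz":0,"roll":0},{"tx":8.5,"ty":-37.7,"tz":0,"roll":0},{"tx":8.5,"ty":-37.7,"tz":0,"roll":0}]' >/dev/null
python3 -m handwheel '[{"tx":8.5,"ty":-37.7,"tz":0,"roll":0},{"tx":8.5,"ty":-37.7,"tz":0,"roll":0},{"tx":8.5,"ty":-37.7,"tz":0,"roll":0},{"tx":8.5,"ty":-37.7,"tz":0,"roll":0},{"tx":8.5,"ty":-37.7,"tz":0,"roll":0},{"tx":8.5,"ty":-37.7,"tz":0,"roll":0},{"tx":0,"ty":0,"tz":35,"roll":0},{"tx":0,"ty":0,"tz":35,"roll":0},{"tx":0,"ty":0,"tz":35,"roll":0},{"tx":0,"ty":0,"tz":0,"roll":0}]' >/dev/null
python3 go.py 468.9 88.9 25 -5.3
```

```text
t 2.35 p [459.9  89.4 136.7] head -5.23 tilt 0.87 F [-1.6 -0.5 -0.4] open 84.8 grip 0.0
roll rad 0.0013 shift [ 10.7  -0.6 111.6] now-axes [ 10.7  -0.5 111.6]
```

```bash
python3 -m handwheel '[{"tx":0,"ty":0,"tz":25,"roll":0},{"tx":0,"ty":0,"tz":25,"roll":0},{"tx":0,"ty":0,"tz":0,"roll":0},{"tx":0,"ty":0,"tz":0,"roll":0}]' >/dev/null
python3 go.py 468.9 88.9 20 -5.3
```

```text
t 2.68 p [465.1  89.   95.2] head -5.3 tilt 0.12 F [0.3 0.2 0.2] open 84.9 grip 0.0
roll rad -0.0001 shift [ 3.9 -0.3 75.2] now-axes [ 3.9 -0.3 75.2]
```

```bash
python3 -m handwheel '[{"tx":4,"ty":0,"tz":0,"roll":0},{"tx":0,"ty":0,"tz":25,"roll":0},{"tx":0,"ty":0,"tz":25,"roll":0},{"tx":0,"ty":0,"tz":15,"roll":0},{"tx":0,"ty":0,"tz":9,"roll":0},{"tx":0,"ty":0,"tz":0,"roll":0},{"tx":0,"ty":0,"tz":0,"roll":0}]' >/dev/null
python3 go.py 468.9 88.9 20 -5.3
python3 -m handwheel '[{"tx":0,"ty":0,"tz":0,"roll":0},{"tx":0,"ty":0,"tz":0,"roll":0},{"tx":0,"ty":0,"tz":0,"roll":0},{"tx":0,"ty":0,"tz":0,"roll":0},{"tx":0,"ty":0,"tz":0,"roll":0},{"tx":0,"ty":0,"tz":0,"roll":0},{"tx":0,"ty":0,"tz":0,"roll":0},{"tx":0,"ty":0,"tz":0,"roll":0}]' 40 30
python3 go.py
```

```text
t 3.27 p [470.9  88.8  22.5] head -5.29 tilt 0.12 F [-0.4  0.1 -0.1] open 85.2 grip 0.0
roll rad 0.0002 shift [-2.   0.   2.5] now-axes [-2.   0.   2.5]
t: 3.93
tool_pos: [0.4707, 0.0889, 0.0227]
tool_rot: [-3.138, 0.145, -0.004]
contact_force: [-1.9, 0.4, 5.5]
opening: 0.0473
grip_force: 30.4
t 3.93 p [470.7  88.9  22.7] head -5.28 tilt 0.13 F [-1.9  0.4  5.5] open 47.3 grip 30.4
```

```bash
python3 -m handwheel '[{"tx":0,"ty":0,"tz":-20,"roll":0},{"tx":0,"ty":0,"tz":-30,"roll":0},{"tx":0,"ty":0,"tz":-30,"roll":0},{"tx":0,"ty":0,"tz":0,"roll":-0.035},{"tx":0,"ty":0,"tz":0,"roll":0}]' >/dev/null
python3 go.py 479 346.5 100 -3.3
python3 - <<'E'
from h import *
p,d=grab('top','t1');P=cloud('top',d)
q=cv2.cvtColor(p,cv2.COLOR_RGB2HSV);m=(q[...,0]>130)&(q[...,0]<150)&(q[...,1]>120);Q=P[m];Q=Q[(Q[:,0]>.4)&(Q[:,0]<.7)];print(Q.min(0),Q.max(0))
E
```

```text
t 4.35 p [471.4  88.9 104. ] head -3.24 tilt 0.33 F [-0.1 -0.7 -0.5] open 47.5 grip 31.3
roll rad 0.0011 shift [  -7.3 -257.6    4.1] now-axes [  -7.  -257.6    4.1]
[ 0.55842726  0.17887392 -0.0008634 ] [0.60114125 0.23437655 0.15702525]
```

```bash
python3 -m handwheel '[{"tx":-1,"ty":-32,"tz":0,"roll":0},{"tx":-1,"ty":-32,"tz":0,"roll":0},{"tx":-1,"ty":-32,"tz":0,"roll":0},{"tx":-1,"ty":-32,"tz":0,"roll":0},{"tx":-1,"ty":-32,"tz":0,"roll":0},{"tx":-1,"ty":-32,"tz":0,"roll":0},{"tx":-1,"ty":-32,"tz":0,"roll":0},{"tx":0,"ty":-32,"tz":0,"roll":0},{"tx":25,"ty":0,"tz":0,"roll":0},{"tx":25,"ty":0,"tz":0,"roll":0},{"tx":25,"ty":0,"tz":0,"roll":0},{"tx":25,"ty":0,"tz":0,"roll":0}]' >/dev/null
python3 -m handwheel '[{"tx":0,"ty":0,"tz":0,"roll":0},{"tx":0,"ty":0,"tz":0,"roll":0},{"tx":0,"ty":0,"tz":0,"roll":0}]'>/dev/null
python3 go.py 579.2 346.5 34 -3.3
```

```text
t 5.65 p [575.6 338.6  99.1] head -3.31 tilt 0.21 F [ 0.5  0.8 -1.1] open 47.3 grip 31.4
roll rad -0.0001 shift [ 3.4 -8.2 65.1] now-axes [ 3.4 -8.2 65.1]
```

```bash
python3 -m handwheel '[{"tx":3.4,"ty":-8.2,"tz":0,"roll":0},{"tx":0,"ty":0,"tz":25,"roll":0},{"tx":0,"ty":0,"tz":25,"roll":0},{"tx":0,"ty":0,"tz":10,"roll":0},{"tx":0,"ty":0,"tz":0,"roll":0},{"tx":0,"ty":0,"tz":0,"roll":0}]' >/dev/null
python3 go.py 579.2 346.5 33 -3.3
```

```text
t 6.15 p [580.  347.2  40.5] head -3.25 tilt 0.1 F [ 0.7 -0.5 -0.2] open 47.8 grip 31.5
roll rad 0.0009 shift [-0.7  0.8  7.5] now-axes [-0.7  0.7  7.5]
```

```bash
python3 -m handwheel '[{"tx":-0.7,"ty":0.7,"tz":4,"roll":0},{"tx":0,"ty":0,"tz":3,"roll":0},{"tx":0,"ty":0,"tz":0,"roll":0},{"tx":0,"ty":0,"tz":0,"roll":0}]' >/dev/null
python3 go.py 579.2 346.5 33 -3.3
python3 -m handwheel '[{"tx":0,"ty":0,"tz":0,"roll":0},{"tx":0,"ty":0,"tz":0,"roll":0},{"tx":0,"ty":0,"tz":0,"roll":0},{"tx":0,"ty":0,"tz":0,"roll":0},{"tx":0,"ty":0,"tz":0,"roll":0},{"tx":0,"ty":0,"tz":-10,"roll":0},{"tx":0,"ty":0,"tz":-30,"roll":0},{"tx":0,"ty":0,"tz":-30,"roll":0},{"tx":-30,"ty":0,"tz":-30,"roll":0},{"tx":-35,"ty":0,"tz":-20,"roll":0},{"tx":-40,"ty":0,"tz":0,"roll":0},{"tx":-40,"ty":0,"tz":0,"roll":0}]' 75 >/dev/null
python3 go.py 640 115 150 0
python3 - <<'E'
from m import *
p,d=grab('top','t2')
w=lambda h,s,v:(s<70)&(v>120)
for a,c,_ in blobs(p,(163,212,165,203),w,10):print('dial',a,c.round(1),(cast('top',[c],.031)[0,:2]*1000).round(1))
for a,c,_ in blobs(p,(163,195,165,203),lambda h,s,v:(h>10)&(h<30)&(s>80)&(v>90),4):print('stem',a,c.round(1),(cast('top',[c],.019)[0,:2]*1000).round(1))
cv2.imwrite('pics/c4.png',cv2.resize(p[150:270,150:310],None,fx=5,fy=5,interpolation=cv2.INTER_CUBIC)[:,:,::-1])
E
```

```text
t 6.48 p [580.5 346.5  34.7] head -3.28 tilt 0.06 F [-0.9  0.3 -1.1] open 47.7 grip 31.4
roll rad 0.0003 shift [-1.3  0.1  1.7] now-axes [-1.3  0.1  1.7]
t 7.48 p [436.1 355.3 157. ] head -3.34 tilt 0.32 F [-0.1  0.6  0.1] open 75.1 grip 0.0
roll rad -0.0582 shift [203.9 240.3   7.2] now-axes [217.5 228.1   7.2]
dial 221 [176.6 178.9] [578.1 345.6]
dial 62 [183.  187.7] [553.1 324.7]
dial 25 [209.8 181.9] [570.6 249.1]
dial 14 [199.9 192.4] [540.6 275.2]
stem 20 [176.9 190. ] [548.7 346.9]
```

View pics/c4.png

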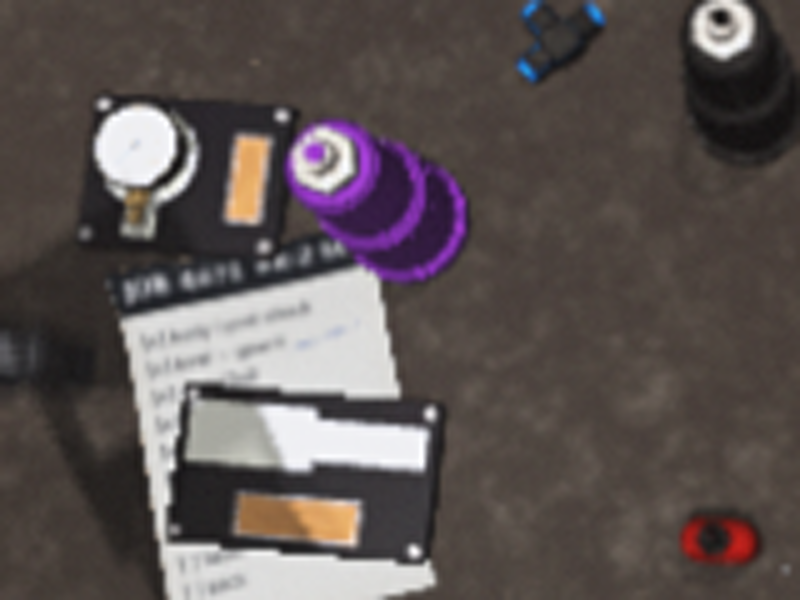

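The gauge is home: its dial reads (578.1, 345.6) against a target of (577.2, 346.5), with the stem aligned. Next is the tee.

```bash
python3 -m handwheel '[{"tx":0,"ty":20,"tz":-30,"roll":0.1},{"tx":0,"ty":20,"tz":-30,"roll":0.1},{"tx":0,"ty":20,"tz":-30,"roll":0.1},{"tx":0,"ty":0,"tz":0,"roll":0.1},{"tx":0,"ty":0,"tz":0,"roll":0.1},{"tx":0,"ty":0,"tz":0,"roll":0.1},{"tx":0,"ty":0,"tz":0,"roll":0.1},{"tx":0,"ty":0,"tz":0,"roll":0.08},{"tx":0,"ty":0,"tz":0,"roll":0}]' 65 >/dev/null
python3 go.py 651.3 114.5 240 -48; python3 -c "
from station import ctrl;print(ctrl.get_obs()['q'])"
```

```text
t 8.28 p [426.6 295.5 244.3] head -48.04 tilt 0.05 F [ 0.9 -0.5 -0.2] open 64.8 grip 0.0
roll rad -0.0007 shift [284.9 -45.9   4.4] now-axes [284.9 -46.1   4.4]
[ 4.62432312e-01 -2.01471848e-01  1.86323203e+00 -3.74978348e-06
  1.47892033e+00  2.87166058e+00]
```

```bash
python3 -m handwheel '[{"tx":31.7,"ty":-5.1,"tz":0,"roll":0},{"tx":31.7,"ty":-5.1,"tz":0,"roll":0},{"tx":31.7,"ty":-5.1,"tz":0,"roll":0},{"tx":31.7,"ty":-5.1,"tz":0,"roll":0},{"tx":31.7,"ty":-5.1,"tz":0,"roll":0},{"tx":31.7,"ty":-5.1,"tz":0,"roll":0},{"tx":31.7,"ty":-5.1,"tz":0,"roll":0},{"tx":31.7,"ty":-5.1,"tz":0,"roll":0},{"tx":31.7,"ty":-5.1,"tz":0,"roll":0},{"tx":0,"ty":0,"tz":0,"roll":0},{"tx":0,"ty":0,"tz":0,"roll":0}]' >/dev/null
python3 go.py 651.3 114.5 100 -48
```

```text
t 9.2 p [652.4 113.2 243.4] head -47.99 tilt 0.04 F [-0.3  0.3 -0.4] open 65.2 grip 0.0
roll rad 0.0001 shift [-1.600e+00 -1.000e-01  1.434e+02] now-axes [-1.600e+00 -1.000e-01  1.434e+02]
```

```bash
python3 -m handwheel '[{"tx":0,"ty":0,"tz":30,"roll":0},{"tx":0,"ty":0,"tz":30,"roll":0},{"tx":0,"ty":0,"tz":30,"roll":0},{"tx":0,"ty":0,"tz":30,"roll":0},{"tx":0,"ty":0,"tz":30,"roll":0},{"tx":0,"ty":0,"tz":0,"roll":0},{"tx":0,"ty":0,"tz":0,"roll":0}]' >/dev/null
python3 go.py 651.3 114.5 21 -48
```

```text
t 9.78 p [649.5 115.2  91.8] head -47.86 tilt 0.27 F [-0.1  0.3  1.2] open 65.4 grip 0.0
roll rad 0.0025 shift [ 2.  -1.1 70.8] now-axes [ 2.  -1.1 70.8]
```

```bash
python3 -m handwheel '[{"tx":1,"ty":-1,"tz":25,"roll":0},{"tx":0,"ty":0,"tz":25,"roll":0},{"tx":0,"ty":0,"tz":15,"roll":0},{"tx":0,"ty":0,"tz":6,"roll":0},{"tx":0,"ty":0,"tz":0,"roll":0},{"tx":0,"ty":0,"tz":0,"roll":0}]' >/dev/null
python3 go.py 651.3 114.5 21 -48
python3 -m handwheel '[{"tx":0,"ty":0,"tz":0,"roll":0},{"tx":0,"ty":0,"tz":0,"roll":0},{"tx":0,"ty":0,"tz":0,"roll":0},{"tx":0,"ty":0,"tz":0,"roll":0},{"tx":0,"ty":0,"tz":0,"roll":0},{"tx":0,"ty":0,"tz":0,"roll":0},{"tx":0,"ty":0,"tz":0,"roll":0}]' 25 30 >/dev/null
python3 go.py
```

```text
t 10.28 p [654.1 114.6  24.1] head -47.94 tilt 0.12 F [ 0.1  0.2 -0.4] open 65.0 grip 0.0
roll rad 0.001 shift [-1.8  2.1  3.1] now-axes [-1.8  2.1  3.1]
t 10.87 p [654.4 114.4  24.4] head -47.97 tilt 0.16 F [-0.3  0.   6. ] open 33.2 grip 30.6
```

```bash
python3 -m handwheel '[{"tx":0,"ty":0,"tz":-15,"roll":0},{"tx":0,"ty":0,"tz":-30,"roll":0},{"tx":0,"ty":0,"tz":-35,"roll":0},{"tx":0,"ty":0,"tz":-35,"roll":0},{"tx":0,"ty":0,"tz":-35,"roll":0},{"tx":0,"ty":0,"tz":-35,"roll":0},{"tx":0,"ty":0,"tz":-35,"roll":0},{"tx":0,"ty":0,"tz":0,"roll":0},{"tx":0,"ty":0,"tz":0,"roll":0}]' >/dev/null
python3 go.py 377.6 -246.2 240 -106.6
```

```text
t 11.62 p [654.5 114.5 247.2] head -47.96 tilt 0.41 F [ 0.5 -0.1 -1.7] open 33.7 grip 30.0
roll rad 1.0234 shift [424.7 162.4   5.1] now-axes [ 82.4 447.2   5.1]
```

```bash
python3 -m handwheel '[{"tx":6.9,"ty":37.3,"tz":0,"roll":0},{"tx":6.9,"ty":37.3,"tz":0,"roll":0},{"tx":6.9,"ty":37.3,"tz":0,"roll":0},{"tx":6.9,"ty":37.3,"tz":0,"roll":0},{"tx":6.9,"ty":37.3,"tz":0,"roll":0},{"tx":6.9,"ty":37.3,"tz":0,"roll":0},{"tx":6.9,"ty":37.3,"tz":0,"roll":0},{"tx":6.9,"ty":37.3,"tz":0,"roll":0},{"tx":6.9,"ty":37.3,"tz":0,"roll":0},{"tx":6.9,"ty":37.3,"tz":0,"roll":0},{"tx":6.9,"ty":37.3,"tz":0,"roll":0},{"tx":6.9,"ty":37.3,"tz":0,"roll":0}]' >/dev/null
python3 -m handwheel '[{"tx":0,"ty":0,"tz":30,"roll":0.114},{"tx":0,"ty":0,"tz":30,"roll":0.114},{"tx":0,"ty":0,"tz":30,"roll":0.114},{"tx":0,"ty":0,"tz":30,"roll":0.114},{"tx":0,"ty":0,"tz":0,"roll":0.114},{"tx":0,"ty":0,"tz":0,"roll":0.114},{"tx":0,"ty":0,"tz":0,"roll":0.114},{"tx":0,"ty":0,"tz":0,"roll":0.114},{"tx":0,"ty":0,"tz":0,"roll":0.111},{"tx":0,"ty":0,"tz":0,"roll":0},{"tx":0,"ty":0,"tz":0,"roll":0}]' >/dev/null
python3 go.py 377.6 -246.2 35 -106.6
```

```text
t 13.53 p [ 375.2 -246.1  121.1] head -106.42 tilt 0.16 F [ 0.3  0.  -0.8] open 33.6 grip 30.2
roll rad 0.0031 shift [-0.5 -2.5 86.1] now-axes [-0.5 -2.5 86.1]
```

```bash
python3 -m handwheel '[{"tx":-0.5,"ty":-2.5,"tz":25,"roll":0.003},{"tx":0,"ty":0,"tz":25,"roll":0},{"tx":0,"ty":0,"tz":20,"roll":0},{"tx":0,"ty":0,"tz":8,"roll":0},{"tx":0,"ty":0,"tz":0,"roll":0},{"tx":0,"ty":0,"tz":0,"roll":0}]' >/dev/null
python3 go.py 377.6 -246.2 35 -106.6
```

```text
t 14.03 p [ 378.5 -247.    44.4] head -106.7 tilt 0.05 F [1.  0.4 0.4] open 33.2 grip 30.2
roll rad -0.0017 shift [-0.5  1.   9.4] now-axes [-0.5  1.   9.4]
```

Lower, release, retreat sideways toward the valve, and check.

```bash
python3 -m handwheel '[{"tx":-0.5,"ty":1,"tz":5,"roll":0},{"tx":0,"ty":0,"tz":4.4,"roll":0},{"tx":0,"ty":0,"tz":0,"roll":0},{"tx":0,"ty":0,"tz":0,"roll":0},{"tx":0,"ty":0,"tz":0,"roll":0}]' >/dev/null
python3 go.py 377.6 -246.2 35 -106.6
python3 -m handwheel '[{"tx":0,"ty":0,"tz":0,"roll":0},{"tx":0,"ty":0,"tz":0,"roll":0},{"tx":0,"ty":0,"tz":0,"roll":0},{"tx":0,"ty":0,"tz":0,"roll":0},{"tx":0,"ty":0,"tz":0,"roll":0},{"tx":0,"ty":0,"tz":-10,"roll":0},{"tx":0,"ty":0,"tz":-30,"roll":0},{"tx":0,"ty":0,"tz":-30,"roll":0},{"tx":0,"ty":0,"tz":-30,"roll":0},{"tx":0,"ty":0,"tz":-30,"roll":0},{"tx":0,"ty":0,"tz":-30,"roll":0},{"tx":0,"ty":0,"tz":0,"roll":0}]' 62 >/dev/null
python3 -m handwheel '[{"tx":-35,"ty":0,"tz":0,"roll":-0.11},{"tx":-35,"ty":0,"tz":0,"roll":-0.11},{"tx":-35,"ty":0,"tz":0,"roll":-0.11},{"tx":-35,"ty":0,"tz":0,"roll":-0.11},{"tx":-35,"ty":0,"tz":0,"roll":-0.11},{"tx":0,"ty":0,"tz":0,"roll":0}]' 62 >/dev/null
python3 go.py
python3 - <<'E'
from m import *
p,d=grab('top','t3')
bl=lambda h,s,v:(h>95)&(h<125)&(s>110)&(v>70)
for a,c,_ in blobs(p,(368,426,233,280),bl,3):print('ring',a,c.round(1),(cast('top',[c],.02)[0,:2]*1000).round(1))
red=lambda h,s,v:((h<8)|(h>172))&(s>150)&(v>90)
for n,f,z in (('lever',red,.055),('body',lambda h,s,v:(s<70)&(v>110),.02)):
  for a,c,px in blobs(p,(308,362,205,252),f,10):
    W=cast('top',px,z)[:,:2]*1000;w,V=np.linalg.eigh(np.cov(W.T));ax=V[:,1]*np.sign(-V[0,1]);r=cv2.minAreaRect(W.astype(np.float32))
    print(n,a,W.mean(0).round(1),np.degrees(np.arctan2(ax[1],ax[0])).round(1),np.round(r[0],1),np.round(r[1],1),round(r[2],1))
P=cloud('top',d);W=P[205:252,308:362].reshape(-1,3)
for lo,hi in ((.012,.032),(.035,.06)):
  Q=W[(W[:,2]>lo)&(W[:,2]<hi)][:,:2]*1000;r=cv2.minAreaRect(Q.astype(np.float32));print(lo,len(Q),np.round(r[0],1),np.round(r[1],1),round(r[2],1),Q.mean(0).round(1))
a=cv2.resize(p[225:285,360:440],None,fx=5,fy=5,interpolation=cv2.INTER_CUBIC);b=cv2.resize(p[200:260,300:380],None,fx=5,fy=5,interpolation=cv2.INTER_CUBIC)
cv2.imwrite('pics/c5.png',np.hstack([a,b])[:,:,::-1])
E
```

```text
t 14.45 p [ 378.  -246.6   35.5] head -106.75 tilt 0.04 F [-0.3 -0.2 -0.5] open 33.6 grip 30.2
roll rad -0.0026 shift [-0.2  0.5  0.5] now-axes [-0.2  0.5  0.5]
t 15.95 p [389.5 -69.5 195. ] head -74.71 tilt 0.12 F [ 0.6 -0.2 -0.7] open 61.8 grip 0.0
ring 8 [391.  249.5] [ 394.6 -251.3]
ring 9 [379.7 255.3] [ 378.6 -220.9]
ring 10 [397.7 261.1] [ 364.1 -268.9]
lever 866 [441.8 -82.1] -113.5 [440.6 -77.7] [126.4  55.2] 69.0
lever 200 [ 414.1 -153.1] 160.1 [ 412.6 -153.3] [24.9 63. ] 68.7
lever 206 [396.2 -55.6] -102.7 [402.9 -65.1] [33.7 70.2] 1.1
0.012 0 [0. 0.] [0. 0.] 0.0 [nan nan]
0.035 0 [0. 0.] [0. 0.] 0.0 [nan nan]<stdin>:12: RuntimeWarning: Mean of empty slice.
  ret = um.true_divide(
```

View pics/c5.png

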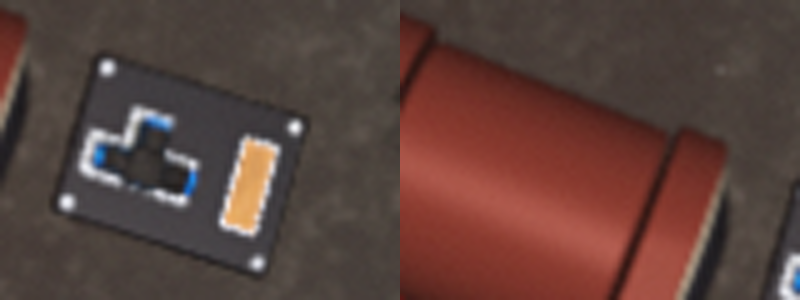

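Tee's rings give a yaw of −16.8° (target −16.6°) and an origin about 2.4 mm off along −y. In the crop it lies inside its outline. The arm hides the valve, so I measure it from the first picture.

```bash
python3 - <<'E'
from m import *
Z=np.load('pics/top0.npz');p,d=Z['p'],Z['d']
red=lambda h,s,v:((h<8)|(h>172))&(s>150)&(v>90)
for n,f,z in (('lever',red,.055),('body',lambda h,s,v:(s<70)&(v>110),.022)):
  for a,c,px in blobs(p,(308,362,205,252),f,10):
    W=cast('top',px,z)[:,:2]*1000;w,V=np.linalg.eigh(np.cov(W.T));ax=V[:,1]*np.sign(V[1,1]);r=cv2.minAreaRect(W.astype(np.float32))
    print(n,a,W.mean(0).round(1),np.degrees(np.arctan2(ax[1],ax[0])).round(1),np.round(r[0],1),np.round(r[1],1),round(r[2],1))
    t=(W-W.mean(0))@ax;print(' ends',(W.mean(0)+ax*t.max()).round(1),(W.mean(0)+ax*t.min()).round(1))
P=cloud('top',d);W=P[205:252,308:362].reshape(-1,3)
for lo,hi in ((.01,.032),(.035,.065)):
  Q=W[(W[:,2]>lo)&(W[:,2]<hi)][:,:2]*1000;r=cv2.minAreaRect(Q.astype(np.float32));print(lo,len(Q),np.round(r[0],1),np.round(r[1],1),round(r[2],1),Q.mean(0).round(1))
E
python3 go.py 0 0 0 -30; python3 -c "
from station import ctrl;print(ctrl.get_obs()['q'])"
```

```text
lever 224 [ 433.8 -117.7] 58.3 [ 436.4 -114.1] [90.3 18.9] 57.2
 ends [459.7 -75.6] [ 412.4 -152.4]
body 145 [466.4 -61. ] 45.7 [463.8 -69.5] [65.5 28.7] 58.1
 ends [482.9 -44.1] [437.1 -90.9]
0.01 146 [462.3 -71.9] [64.  28.8] 58.5 [464.2 -64.8]
0.035 239 [ 439.3 -108.5] [101.7  18. ] 58.7 [ 438.5 -110.4]
t 16.0 p [390.  -71.6 195.2] head -74.95 tilt 0.04 F [ 0.3 -1.   0.5] open 62.2 grip 0.0
roll rad -0.7845 shift [-373.6  133.   194.9] now-axes [-170.4  358.1  194.9]
[-3.69997547e-01 -5.11159095e-01  2.17823992e+00  2.13367854e-04
  1.47384757e+00  2.50891440e+00]
```

```bash
python3 -m handwheel '[{"tx":0,"ty":0,"tz":0,"roll":-0.122},{"tx":0,"ty":0,"tz":0,"roll":-0.122},{"tx":0,"ty":0,"tz":0,"roll":-0.122},{"tx":0,"ty":0,"tz":0,"roll":-0.122},{"tx":0,"ty":0,"tz":0,"roll":-0.122},{"tx":0,"ty":0,"tz":0,"roll":-0.122},{"tx":0,"ty":0,"tz":0,"roll":-0.122},{"tx":0,"ty":0,"tz":0,"roll":-0.122},{"tx":0,"ty":0,"tz":0,"roll":-0.122},{"tx":0,"ty":0,"tz":0,"roll":-0.122},{"tx":0,"ty":0,"tz":0,"roll":-0.122},{"tx":0,"ty":0,"tz":0,"roll":-0.122}]' 65 >/dev/null
python3 -m handwheel '[{"tx":0,"ty":0,"tz":0,"roll":-0.122},{"tx":0,"ty":0,"tz":0,"roll":-0.122},{"tx":0,"ty":0,"tz":0,"roll":-0.122},{"tx":0,"ty":0,"tz":0,"roll":-0.122},{"tx":0,"ty":0,"tz":0,"roll":-0.122},{"tx":0,"ty":0,"tz":0,"roll":-0.122},{"tx":0,"ty":0,"tz":0,"roll":-0.122},{"tx":0,"ty":0,"tz":0,"roll":0},{"tx":0,"ty":0,"tz":0,"roll":0}]' >/dev/null
python3 go.py 463 -70.5 110 58.3
```

```text
t 17.75 p [390.3 -74.6 195.2] head 57.3 tilt 0.02 F [-0.4 -0.2  0.6] open 65.2 grip 0.0
roll rad -0.0175 shift [41.7 59.7 85.2] now-axes [42.8 58.9 85.2]
```

```bash
python3 -m handwheel '[{"tx":0,"ty":0,"tz":0,"roll":-0.0175},{"tx":14,"ty":20,"tz":0,"roll":0},{"tx":14,"ty":20,"tz":0,"roll":0},{"tx":13.7,"ty":19.7,"tz":0,"roll":0},{"tx":0,"ty":0,"tz":25,"roll":0},{"tx":0,"ty":0,"tz":30,"roll":0},{"tx":0,"ty":0,"tz":30,"roll":0},{"tx":0,"ty":0,"tz":0,"roll":0},{"tx":0,"ty":0,"tz":0,"roll":0}]' >/dev/null
python3 go.py 463 -70.5 24.5 58.3
```

```text
t 18.5 p [461.6 -69.2 108.6] head 58.51 tilt 0.26 F [ 1.  -0.3 -0.3] open 64.8 grip 0.0
roll rad 0.0037 shift [-0.3  2.2 84.1] now-axes [-0.3  2.2 84.1]
```

```bash
python3 -m handwheel '[{"tx":0,"ty":0,"tz":0,"roll":0},{"tx":0,"ty":0,"tz":20,"roll":0.003},{"tx":0,"ty":0,"tz":20,"roll":0},{"tx":0,"ty":0,"tz":15,"roll":0},{"tx":0,"ty":0,"tz":10,"roll":0},{"tx":0,"ty":0,"tz":0,"roll":0}]' >/dev/null
python3 go.py 463 -70.5 24.5 58.3
python3 -m handwheel '[{"tx":0,"ty":0,"tz":10,"roll":0},{"tx":0,"ty":0,"tz":8,"roll":0},{"tx":0,"ty":0,"tz":0,"roll":0},{"tx":0,"ty":0,"tz":0,"roll":0}]' >/dev/null
python3 go.py 463 -70.5 24.5 58.3
```

```text
t 19.0 p [462.9 -69.5  45. ] head 58.38 tilt 0.03 F [ 0.2 -0.2 -0.1] open 65.1 grip 0.0
roll rad 0.0014 shift [-0.8  0.6 20.5] now-axes [-0.8  0.6 20.5]
t 19.33 p [462.9 -69.4  27. ] head 58.4 tilt 0.02 F [ 0.9  0.3 -0.8] open 64.8 grip 0.0
roll rad 0.0017 shift [-0.9  0.6  2.5] now-axes [-0.9  0.6  2.5]
```

```bash
python3 -m handwheel '[{"tx":-0.9,"ty":0.6,"tz":2.5,"roll":0},{"tx":0,"ty":0,"tz":0,"roll":0}]' >/dev/null
python3 -m handwheel '[{"tx":0,"ty":0,"tz":0,"roll":0},{"tx":0,"ty":0,"tz":0,"roll":0},{"tx":0,"ty":0,"tz":0,"roll":0},{"tx":0,"ty":0,"tz":0,"roll":0},{"tx":0,"ty":0,"tz":0,"roll":0},{"tx":0,"ty":0,"tz":0,"roll":0},{"tx":0,"ty":0,"tz":0,"roll":0},{"tx":0,"ty":0,"tz":0,"roll":0},{"tx":0,"ty":0,"tz":0,"roll":0}]' 10 60 >/dev/null
python3 go.py
python3 -m handwheel '[{"tx":0,"ty":0,"tz":-10,"roll":0},{"tx":0,"ty":0,"tz":-30,"roll":0},{"tx":0,"ty":0,"tz":-35,"roll":0},{"tx":0,"ty":0,"tz":-35,"roll":0},{"tx":0,"ty":0,"tz":-35,"roll":0},{"tx":0,"ty":0,"tz":-35,"roll":0},{"tx":0,"ty":0,"tz":0,"roll":0},{"tx":0,"ty":0,"tz":0,"roll":0}]' >/dev/null
python3 go.py
```

```text
t 20.25 p [463.5 -70.7  25.1] head 58.4 tilt 0.06 F [ 0.2 -0.2  5.1] open 25.1 grip 61.0
t 20.92 p [463.8 -70.7 206.8] head 58.4 tilt 0.24 F [-0.8 -0.8 -2.7] open 24.6 grip 60.4
```

```bash
python3 go.py 420.4 274 207 86.4
python3 -m handwheel '[{"tx":0,"ty":0,"tz":0,"roll":-0.0978},{"tx":0,"ty":0,"tz":0,"roll":-0.0978},{"tx":0,"ty":0,"tz":0,"roll":-0.0978},{"tx":0,"ty":0,"tz":0,"roll":-0.0978},{"tx":0,"ty":0,"tz":0,"roll":-0.0978},{"tx":0,"ty":0,"tz":0,"roll":0}]' >/dev/null
python3 go.py 420.4 274 207 86.4
```

```text
t 20.92 p [463.8 -70.7 206.8] head 58.4 tilt 0.24 F [-0.8 -0.8 -2.7] open 24.6 grip 60.4
roll rad -0.4886 shift [341.3 -64.9  -0.7] now-axes [ 270.9 -217.6   -0.7]
t 21.42 p [461.2 -69.9 201.4] head 86.51 tilt 0.34 F [-0.4 -0.2 -2.6] open 24.7 grip 60.2
roll rad 0.0019 shift [340.7 -62.4  -4.8] now-axes [340.8 -61.7  -4.8]
```

```bash
python3 -m handwheel '[{"tx":34,"ty":-6.2,"tz":0,"roll":0},{"tx":34,"ty":-6.2,"tz":0,"roll":0},{"tx":34,"ty":-6.2,"tz":0,"roll":0},{"tx":34,"ty":-6.2,"tz":0,"roll":0},{"tx":34,"ty":-6.2,"tz":0,"roll":0},{"tx":34,"ty":-6.2,"tz":0,"roll":0},{"tx":34,"ty":-6.2,"tz":0,"roll":0},{"tx":34,"ty":-6.2,"tz":0,"roll":0},{"tx":34,"ty":-6.2,"tz":0,"roll":0},{"tx":34,"ty":-6.2,"tz":0,"roll":0},{"tx":0,"ty":0,"tz":0,"roll":0},{"tx":0,"ty":0,"tz":0,"roll":0}]' >/dev/null
python3 go.py 420.4 274 60 86.4
```

```text
t 22.42 p [420.7 273.6 202.4] head 86.49 tilt 0.24 F [-0.3 -1.2 -2.7] open 24.5 grip 60.2
roll rad 0.0017 shift [  0.7   0.2 142.4] now-axes [  0.7   0.2 142.4]
```

```bash
python3 -m handwheel '[{"tx":0,"ty":0,"tz":28,"roll":0},{"tx":0,"ty":0,"tz":30,"roll":0},{"tx":0,"ty":0,"tz":30,"roll":0},{"tx":0,"ty":0,"tz":30,"roll":0},{"tx":0,"ty":0,"tz":24,"roll":0},{"tx":0,"ty":0,"tz":0,"roll":0},{"tx":0,"ty":0,"tz":0,"roll":0}]' >/dev/null
python3 go.py 420.4 274 35.5 86.4
```

```text
t 23.0 p [420.7 271.   60.5] head 86.28 tilt 0.32 F [ 0.2  0.2 -2.6] open 24.7 grip 60.1
roll rad -0.002 shift [ 3.1 -0.4 25. ] now-axes [ 3.1 -0.4 25. ]
```

```bash
python3 -m handwheel '[{"tx":1.5,"ty":0,"tz":8,"roll":0},{"tx":0,"ty":0,"tz":7,"roll":0},{"tx":0,"ty":0,"tz":5,"roll":0},{"tx":0,"ty":0,"tz":0,"roll":0},{"tx":0,"ty":0,"tz":0,"roll":0}]' >/dev/null
python3 go.py 420.4 274 35.5 86.4
```

```text
t 23.42 p [422.5 274.2  42.7] head 86.42 tilt 0.01 F [ 0.6 -1.1 -1.5] open 24.7 grip 60.3
roll rad 0.0003 shift [-0.4 -2.1  7.2] now-axes [-0.4 -2.1  7.2]
```

```bash
python3 -m handwheel '[{"tx":-0.4,"ty":-1.8,"tz":3,"roll":0},{"tx":0,"ty":0,"tz":2.5,"roll":0},{"tx":0,"ty":0,"tz":0,"roll":0},{"tx":0,"ty":0,"tz":0,"roll":0}]' >/dev/null
python3 go.py 420.4 274 35.5 86.4
```

```text
t 23.75 p [420.5 273.9  37. ] head 86.43 tilt 0.01 F [ 0.3 -0.2 -2.3] open 24.7 grip 60.3
roll rad 0.0005 shift [ 0.1 -0.1  1.5] now-axes [ 0.1 -0.1  1.5]
```

```bash
python3 -m handwheel '[{"tx":0,"ty":0,"tz":1.5,"roll":0},{"tx":0,"ty":0,"tz":0,"roll":0},{"tx":0,"ty":0,"tz":0,"roll":0}]' >/dev/null
python3 go.py
python3 -m handwheel '[{"tx":0,"ty":0,"tz":0,"roll":0},{"tx":0,"ty":0,"tz":0,"roll":0},{"tx":0,"ty":0,"tz":0,"roll":0},{"tx":0,"ty":0,"tz":0,"roll":0},{"tx":0,"ty":0,"tz":0,"roll":0},{"tx":0,"ty":0,"tz":-10,"roll":0},{"tx":0,"ty":0,"tz":-30,"roll":0},{"tx":0,"ty":0,"tz":-40,"roll":0},{"tx":0,"ty":0,"tz":-40,"roll":0},{"tx":0,"ty":0,"tz":-40,"roll":0},{"tx":0,"ty":0,"tz":-40,"roll":0},{"tx":0,"ty":0,"tz":-10,"roll":0}]' 65 >/dev/null
python3 -m handwheel '[{"tx":-35,"ty":0,"tz":0,"roll":0},{"tx":-35,"ty":0,"tz":0,"roll":0},{"tx":-35,"ty":0,"tz":0,"roll":0},{"tx":-35,"ty":0,"tz":0,"roll":0},{"tx":-35,"ty":0,"tz":0,"roll":0},{"tx":-35,"ty":0,"tz":0,"roll":0},{"tx":-35,"ty":0,"tz":-20,"roll":0},{"tx":0,"ty":0,"tz":0,"roll":0},{"tx":0,"ty":0,"tz":0,"roll":0}]' 85 >/dev/null
python3 go.py
python3 - <<'E'
from m import *
p,d=grab('top','t4')
red=lambda h,s,v:((h<8)|(h>172))&(s>150)&(v>70)
for a,c,px in blobs(p,(178,243,222,270),red,10):
    W=cast('top',px,.065)[:,:2]*1000;w,V=np.linalg.eigh(np.cov(W.T));ax=V[:,1]*np.sign(V[1,1])
    print(a,W.mean(0).round(1),np.degrees(np.arctan2(ax[1],ax[0])).round(1),((W-W.mean(0))@ax).min())
P=cloud('top',d);W=P[222:270,178:243].reshape(-1,3)
for lo,hi in ((.024,.042),(.046,.075)):
  Q=W[(W[:,2]>lo)&(W[:,2]<hi)][:,:2]*1000;r=cv2.minAreaRect(Q.astype(np.float32));print(lo,len(Q),np.round(r[0],1),np.round(r[1],1),round(r[2],1),Q.mean(0).round(1))
cv2.imwrite('pics/c6.png',cv2.resize(p[110:270,160:440],None,fx=2.85,fy=2.85,interpolation=cv2.INTER_CUBIC)[:,:,::-1])
E
```

```text
t 24.0 p [420.7 273.9  35.5] head 86.42 tilt 0.0 F [ 0.1  0.4 -3. ] open 24.7 grip 60.3
t 25.75 p [405.8  27.9 267.2] head 86.18 tilt 0.18 F [-0.4 -0.1 -0.9] open 84.7 grip 0.0
556 [392.4 249.4] 173.9 -64.29324074694003
806 [421.3 179.5] 60.8 -53.782549151525224
0.024 78 [420.6 290.8] [28.8 25.4] 88.4 [420.2 294.3]
0.046 24 [419.5 274.5] [13.4 12.6] 0.6 [419.4 274. ]
```

View pics/c6.png

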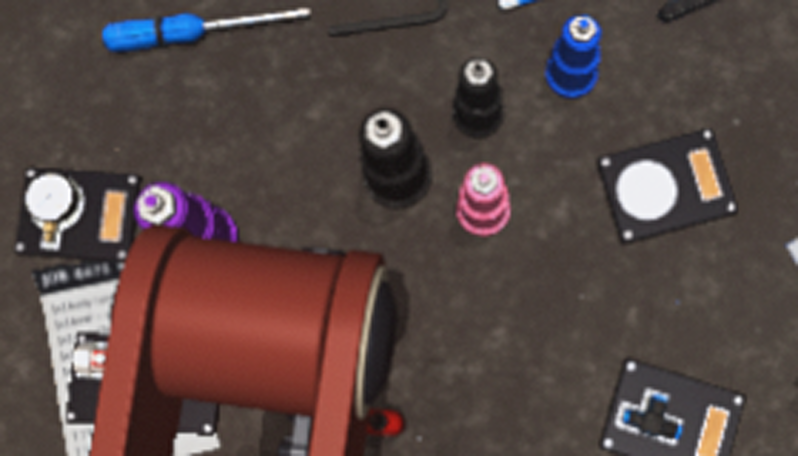

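The valve is hidden by the arm, so I check it later. Tee and gauge still sit in their outlines. Next is the small black switch at (479,95) in c6.

```bash
python3 -m handwheel '[{"tx":0,"ty":0,"tz":0,"roll":-0.122},{"tx":0,"ty":0,"tz":0,"roll":-0.122},{"tx":0,"ty":0,"tz":0,"roll":-0.122},{"tx":0,"ty":0,"tz":0,"roll":-0.122},{"tx":0,"ty":0,"tz":0,"roll":-0.122},{"tx":0,"ty":0,"tz":0,"roll":-0.122},{"tx":0,"ty":0,"tz":0,"roll":-0.12},{"tx":0,"ty":0,"tz":0,"roll":0},{"tx":0,"ty":0,"tz":0,"roll":0}]' 85 >/dev/null
python3 go.py 677 -77.5 260 135
python3 - <<'E'
from m import *
p,d=grab('top','t5');P=cloud('top',d)
for nm,b in dict(sw=(315,342,125,160)).items():
  for a,c,px in blobs(p,(318,338,125,145),lambda h,s,v:(s<70)&(v>120),10):print('nut',a,(cast('top',[c],.133)[0]*1000).round(1))
q=P[120:165,312:345].reshape(-1,3)*1000;q=q[(q[:,2]>100)&(q[:,2]<118)];r=cv2.minEnclosingCircle(q[:,:2].astype(np.float32));print(r,len(q))
q=P[110:150,345:380].reshape(-1,3)*1000;q=q[(q[:,2]>50)&(q[:,2]<140)];print('blue',q.min(0),q.max(0))
q=P[160:200,315:350].reshape(-1,3)*1000;q=q[(q[:,2]>50)&(q[:,2]<200)];print('pink',q.min(0),q.max(0))
for a,c,px in blobs(p,(178,243,222,270),lambda h,s,v:((h<8)|(h>172))&(s>150)&(v>70),10):
    W=cast('top',px,.065)[:,:2]*1000;w,V=np.linalg.eigh(np.cov(W.T));ax=V[:,1]*np.sign(V[1,1]);t=(W-W.mean(0))@ax
    print('red',a,W.mean(0).round(1),np.degrees(np.arctan2(ax[1],ax[0])).round(1),t.min(),t.max())
E
```

```text
t 26.55 p [405.1  30.6 264.9] head 135.2 tilt 0.08 F [ 0.6  0.1 -1.4] open 84.8 grip 0.0
roll rad 0.0034 shift [-268.7  115.9    4.5] now-axes [-269.1  115.     4.5]
nut 61 [673.5 -76.4 133. ]
((676.7445678710938, -77.1960220336914), 17.827980041503906) 91
blue [ 697.29577633 -190.10527602   50.75689809] [ 738.21705331 -145.96951752  135.67603556]
pink [ 553.74485984 -106.28908076   50.10897282] [593.54734017 -60.7597213  136.10452276]
red 549 [393.1 253.1] 174.1 -63.61046541345908 63.60149187415502
red 843 [421.3 181.3] 67.0 -53.413976677699665 53.01846659331401
```

```bash
python3 -m handwheel '[{"tx":-29.9,"ty":12.8,"tz":0,"roll":0},{"tx":-29.9,"ty":12.8,"tz":0,"roll":0},{"tx":-29.9,"ty":12.8,"tz":0,"roll":0},{"tx":-29.9,"ty":12.8,"tz":0,"roll":0},{"tx":-29.9,"ty":12.8,"tz":0,"roll":0},{"tx":-29.9,"ty":12.8,"tz":0,"roll":0},{"tx":-29.9,"ty":12.8,"tz":0,"roll":0},{"tx":-29.9,"ty":12.8,"tz":0,"roll":0},{"tx":-29.9,"ty":12.8,"tz":0,"roll":0},{"tx":0,"ty":0,"tz":0,"roll":0},{"tx":0,"ty":0,"tz":0,"roll":0},{"tx":0,"ty":0,"tz":0,"roll":0}]' >/dev/null
python3 go.py 677 -77.5 175 135
```

```text
t 27.6 p [677.1 -77.7 264.8] head 135.2 tilt 0.1 F [-0.5 -0.4 -0.7] open 84.9 grip 0.0
roll rad 0.0035 shift [ 0.1  0.1 89.8] now-axes [ 0.1  0.1 89.8]
```

```bash
python3 -m handwheel '[{"tx":0,"ty":0,"tz":30,"roll":0},{"tx":0,"ty":0,"tz":30,"roll":0},{"tx":0,"ty":0,"tz":30,"roll":0},{"tx":0,"ty":0,"tz":0,"roll":0},{"tx":0,"ty":0,"tz":0,"roll":0},{"tx":0,"ty":0,"tz":0,"roll":0}]' >/dev/null
python3 go.py 677 -77.5 95 135
```

```text
t 28.1 p [678.  -78.1 178.1] head 135.24 tilt 0.17 F [-0.3  0.8  1.2] open 85.0 grip 0.0
roll rad 0.0043 shift [ 1.3 -0.4 83.1] now-axes [ 1.3 -0.4 83.1]
```

```bash
python3 -m handwheel '[{"tx":1,"ty":0,"tz":16,"roll":0},{"tx":0,"ty":0,"tz":16,"roll":0},{"tx":0,"ty":0,"tz":16,"roll":0},{"tx":0,"ty":0,"tz":16,"roll":0},{"tx":0,"ty":0,"tz":14,"roll":0},{"tx":0,"ty":0,"tz":5,"roll":0},{"tx":0,"ty":0,"tz":0,"roll":0},{"tx":0,"ty":0,"tz":0,"roll":0}]' >/dev/null
python3 go.py 677 -77.5 95 135
```

```text
t 28.77 p [677.5 -77.8  93.9] head 135.23 tilt 0.1 F [-0.4  0.2  0.1] open 84.8 grip 0.0
roll rad 0.0041 shift [ 0.6 -0.2 -1.1] now-axes [ 0.6 -0.2 -1.1]
```

```bash
python3 -m handwheel '[{"tx":0.5,"ty":0,"tz":-1,"roll":0},{"tx":0,"ty":0,"tz":0,"roll":0},{"tx":0,"ty":0,"tz":0,"roll":0},{"tx":0,"ty":0,"tz":0,"roll":0},{"tx":0,"ty":0,"tz":0,"roll":0},{"tx":0,"ty":0,"tz":0,"roll":0},{"tx":0,"ty":0,"tz":0,"roll":0},{"tx":0,"ty":0,"tz":0,"roll":0},{"tx":0,"ty":0,"tz":0,"roll":0}]' 35 60 >/dev/null
python3 go.py
python3 -m handwheel '[{"tx":0,"ty":0,"tz":-10,"roll":0},{"tx":0,"ty":0,"tz":-30,"roll":0},{"tx":0,"ty":0,"tz":-35,"roll":0},{"tx":0,"ty":0,"tz":-35,"roll":0},{"tx":0,"ty":0,"tz":-35,"roll":0},{"tx":0,"ty":0,"tz":-35,"roll":0},{"tx":0,"ty":0,"tz":0,"roll":0},{"tx":0,"ty":0,"tz":0,"roll":0},{"tx":0,"ty":0,"tz":0,"roll":0}]' >/dev/null
python3 go.py 598.4 -242.9 275 135.2
```

```text
t 29.52 p [677.7 -77.3  95.5] head 135.24 tilt 0.18 F [1.1 1.5 5.8] open 50.7 grip 62.1
t 30.27 p [675.3 -77.2 271. ] head 135.23 tilt 0.24 F [-0.1 -0.2 -5.2] open 51.1 grip 63.9
roll rad 0.0005 shift [ -62.2 -171.8   -3.8] now-axes [ -62.1 -171.8   -3.8]
```

```bash
python3 -m handwheel '[{"tx":-10.4,"ty":-28.6,"tz":0,"roll":0},{"tx":-10.4,"ty":-28.6,"tz":0,"roll":0},{"tx":-10.4,"ty":-28.6,"tz":0,"roll":0},{"tx":-10.4,"ty":-28.6,"tz":0,"roll":0},{"tx":-10.3,"ty":-28.6,"tz":0,"roll":0},{"tx":-10.3,"ty":-28.6,"tz":0,"roll":0},{"tx":0,"ty":0,"tz":0,"roll":0},{"tx":0,"ty":0,"tz":25,"roll":0},{"tx":0,"ty":0,"tz":30,"roll":0},{"tx":0,"ty":0,"tz":30,"roll":0},{"tx":0,"ty":0,"tz":0,"roll":0},{"tx":0,"ty":0,"tz":0,"roll":0}]' >/dev/null
python3 go.py 598.9 -243.1 106 135.2
```

```text
t 31.27 p [ 597.  -241.2  183. ] head 135.24 tilt 0.61 F [-0.  -0.4 -4.2] open 50.7 grip 64.4
roll rad 0.0007 shift [-3.5  0.2 76.9] now-axes [-3.5  0.2 76.9]
```

```bash
python3 -m handwheel '[{"tx":0,"ty":0,"tz":0,"roll":0},{"tx":0,"ty":0,"tz":20,"roll":0},{"tx":0,"ty":0,"tz":20,"roll":0},{"tx":0,"ty":0,"tz":15,"roll":0},{"tx":0,"ty":0,"tz":8,"roll":0},{"tx":0,"ty":0,"tz":0,"roll":0},{"tx":0,"ty":0,"tz":0,"roll":0},{"tx":0,"ty":0,"tz":0,"roll":0}]' >/dev/null
python3 go.py 598.9 -243.1 106 135.2
```

```text
t 31.93 p [ 600.8 -243.4  127.4] head 135.24 tilt 0.16 F [ 0.8 -0.2 -3. ] open 51.0 grip 64.8
roll rad 0.0007 shift [ 1.6 -1.1 21.4] now-axes [ 1.6 -1.1 21.4]
```

```bash
python3 -m handwheel '[{"tx":1.5,"ty":-1,"tz":10,"roll":0},{"tx":0,"ty":0,"tz":6,"roll":0},{"tx":0,"ty":0,"tz":2,"roll":0},{"tx":0,"ty":0,"tz":0,"roll":0},{"tx":0,"ty":0,"tz":0,"roll":0},{"tx":0,"ty":0,"tz":0,"roll":0}]' >/dev/null
python3 go.py 598.9 -243.1 105.5 135.2
```

```text
t 32.43 p [ 598.2 -242.6  107.8] head 135.24 tilt 0.02 F [ 0.8  0.4 -3.6] open 50.9 grip 64.8
roll rad 0.0006 shift [-0.8  0.2  2.3] now-axes [-0.8  0.2  2.3]
```

Lower onto the tile, release, retreat high and back toward the start, and look.

```bash
python3 -m handwheel '[{"tx":-0.5,"ty":0,"tz":1.2,"roll":0},{"tx":0,"ty":0,"tz":0.8,"roll":0},{"tx":0,"ty":0,"tz":0,"roll":0},{"tx":0,"ty":0,"tz":0,"roll":0}]' >/dev/null
python3 go.py 598.9 -243.1 105.5 135.2
python3 -m handwheel '[{"tx":0,"ty":0,"tz":0,"roll":0},{"tx":0,"ty":0,"tz":0,"roll":0},{"tx":0,"ty":0,"tz":0,"roll":0},{"tx":0,"ty":0,"tz":0,"roll":0},{"tx":0,"ty":0,"tz":0,"roll":0},{"tx":0,"ty":0,"tz":-10,"roll":0},{"tx":0,"ty":0,"tz":-30,"roll":0},{"tx":0,"ty":0,"tz":-30,"roll":0},{"tx":0,"ty":0,"tz":-30,"roll":0},{"tx":0,"ty":0,"tz":-30,"roll":0},{"tx":0,"ty":0,"tz":-30,"roll":0},{"tx":0,"ty":0,"tz":0,"roll":0}]' 85 >/dev/null
python3 go.py 270 -560 260 135.2
```

```text
t 32.77 p [ 598.4 -242.9  105.6] head 135.24 tilt 0.0 F [ 0.4 -0.2 -4. ] open 51.0 grip 64.8
roll rad 0.0006 shift [-0.5  0.2  0.1] now-axes [-0.5  0.2  0.1]
t 33.77 p [ 601.2 -244.4  275.7] head 135.24 tilt 0.82 F [ 1.4 -1.1  0.9] open 84.7 grip 0.0
roll rad 0.0007 shift [  12.8 -457.4   13.7] now-axes [  13.2 -457.4   13.7]
```

```bash
python3 -m handwheel '[{"tx":1,"ty":-38,"tz":0,"roll":0},{"tx":1,"ty":-38,"tz":0,"roll":0},{"tx":1,"ty":-38,"tz":0,"roll":0},{"tx":1,"ty":-38,"tz":0,"roll":0},{"tx":1,"ty":-38,"tz":0,"roll":0},{"tx":1,"ty":-38,"tz":0,"roll":0},{"tx":1,"ty":-38,"tz":0,"roll":0},{"tx":1,"ty":-38,"tz":0,"roll":0},{"tx":1,"ty":-38,"tz":0,"roll":0},{"tx":1,"ty":-38,"tz":0,"roll":0},{"tx":1,"ty":-38,"tz":0,"roll":0},{"tx":0,"ty":0,"tz":0,"roll":0}]' >/dev/null
python3 go.py
python3 - <<'E'
from m import *
p,d=grab('top','t6');P=cloud('top',d);s,ds=grab('scene','s6')
for n,b,f,z in (('ring',(368,426,233,280),lambda h,s,v:(h>95)&(h<125)&(s>110)&(v>70),.02),('nut',(365,415,150,190),lambda h,s,v:(s<70)&(v>120),.143)):
  for a,c,_ in blobs(p,b,f,3):print(n,a,c.round(1),(cast('top',[c],z)[0,:2]*1000).round(1))
for a,c,px in blobs(p,(178,243,222,270),lambda h,s,v:((h<8)|(h>172))&(s>150)&(v>70),10):
    W=cast('top',px,.065)[:,:2]*1000;w,V=np.linalg.eigh(np.cov(W.T));ax=V[:,1]*np.sign(V[1,1]);t=(W-W.mean(0))@ax
    print('red',a,W.mean(0).round(1),np.degrees(np.arctan2(ax[1],ax[0])).round(1),(W.mean(0)+ax*t.min()).round(1))
W=P[222:270,178:243].reshape(-1,3)
for lo,hi in ((.024,.042),(.046,.075)):
  Q=W[(W[:,2]>lo)&(W[:,2]<hi)][:,:2]*1000;r=cv2.minAreaRect(Q.astype(np.float32));print('valve',lo,np.round(r[0],1),np.round(r[1],1),round(r[2],1))
q=P[140:200,360:420].reshape(-1,3)*1000;print('sw zmax',q[:,2].max());q=q[(q[:,2]>110)&(q[:,2]<128)];print(cv2.minEnclosingCircle(q[:,:2].astype(np.float32)))
for n,(u0,u1,v0,v1) in dict(bottle=(283,305,250,268),carton=(445,485,225,262)).items():
    o=cloud('top',np.load('pics/top0.npz')['d'])[v0:v1,u0:u1].reshape(-1,3);k=P[v0:v1,u0:u1].reshape(-1,3)
    print(n,[Q[(Q[:,2]>.05)&(Q[:,2]<.2)].mean(0).round(4) for Q in (o,k)])
cv2.imwrite('pics/c7.png',cv2.resize(p[120:280,160:440],None,fx=2.85,fy=2.85,interpolation=cv2.INTER_CUBIC)[:,:,::-1])
E
```

```text
t 34.77 p [ 291.6 -535.8  266.3] head 134.87 tilt 0.19 F [-0.3  1.2 -0.9] open 85.1 grip 0.0
ring 8 [391.  249.5] [ 394.6 -251.3]
ring 9 [379.7 255.3] [ 378.6 -220.9]
ring 10 [397.7 261.1] [ 364.1 -268.9]
nut 5 [407.6 156.8] [ 616.3 -274.5]
nut 62 [393.9 165. ] [ 594.9 -240.4]
nut 51 [407.  171.1] [ 580.  -272.1]
nut 6 [372.  166.5] [ 590.3 -186.7]
nut 46 [388.5 183.2] [ 549.2 -226.5]
red 186 [416.7 218. ] 87.9 [415.2 178.6]
valve 0.024 [419.  273.8] [64.5 27.5] 87.5
valve 0.046 [417.9 230. ] [103.4  18.3] 86.7
sw zmax 1033.3494294609013
((597.58544921875, -241.10556030273438), 18.47389793395996)
bottle [array([0.3685, 0.0062, 0.0691]), array([0.3685, 0.0058, 0.0687])]
carton [array([ 0.4086, -0.4274,  0.0678]), array([ 0.4086, -0.4274,  0.0679])]
```

View pics/c7.png

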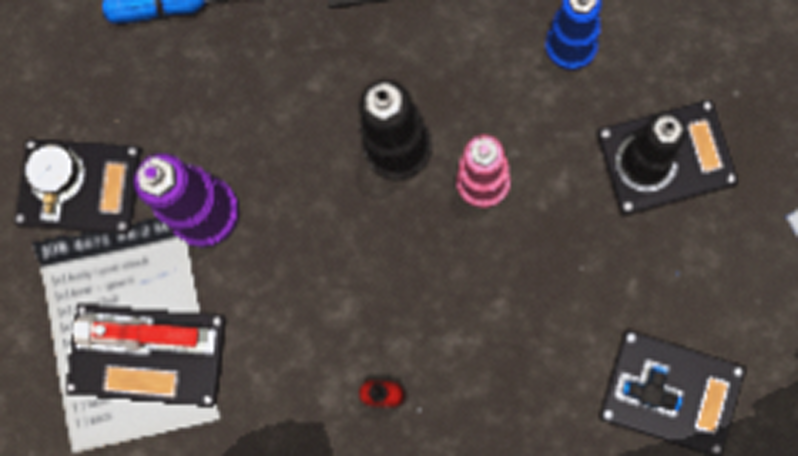

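View pics/s6.png

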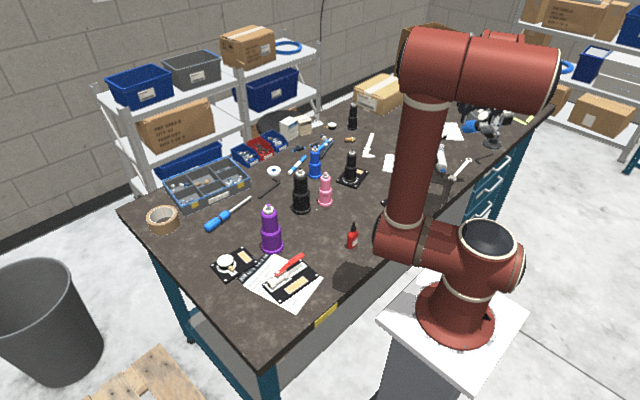

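c7 shows all four parts on their outlines: gauge (50,170), valve (145,335), switch (650,160) standing, and tee (652,388). s6 confirms the switch is upright at (350,168). The bottle and carton have not moved, and the arm is clear.

```bash
python3 -c "
from station import ctrl;print(ctrl.finish_job())"
```

```text
the job is handed in; nothing more can be done
None
```

The gauge, tee, valve and switch are each on their own outlined tile and let go, measured within about 2.5 mm of home; the red bottle and carton have not moved, and I handed the job in at about 35 s.

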